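# Close up the test-bench relay box

### The arm

A 6-joint arm with a two-finger parallel gripper is mounted at the origin on the work surface. World frame = base frame: x ahead of the robot, y to its left, z up, the work surface at z = 0. Lengths are in m, angles in rad, forces in N, time in s.
With the tool pointing down it reaches from about 0.275 to 0.775 m from the base axis. Payload 14.6 kg.
Tool frame: the origin (TCP) lies midway between the tips of the shut fingers; the grasp point (between the pads) lies 19 mm behind it; z points along the fingers, y is the line along which they close (so a half turn about z gives the same grasp; the last joint's range is limited). The gripper opens to 85 mm and grips with 20 to 120 N. Pads are 22 mm wide; open, the fingers measure 114 mm over their backs; the gripper's body (76 mm by 85 mm) begins 54 mm behind the grasp point. The pads swing forward as they close: fully open they stand 13 mm farther back than shut.
Start: joints at [-1.478, 0.263, -0.048, 1.259, 0, 1.415], TCP at [0.129, -0.509, 0.231] pointing down, gripper open.
Joint ranges: [-2.65, 2.65], [-0.89, 1.7], [-1.18, 1.37], [-2.13, 2.11], [-1.35, 1.29], [-3.14, 3.14]. Speed limits (rad/s): [1.89, 1.89, 2.57, 2.79, 3.14, 3.14].

### API

Orientations are given as a unit quaternion [x, y, z, w].
In Python, from station import status, read_camera, close_job, search_frame gives the robot as it stands.
- The arm moves only by the tool apply_moves, never from a script. Its argument "increments" is a list of rows, each a list of 7 numbers: the shift along the tool's x, y, z normalised to -1 to 1, where 1 is 1 m, then the turn, a rotation vector about the tool's x, y, z normalised to -1 to 1, where 1 is 2 rad, then the opening in per cent of the stroke, from 0 (shut) to 100 (fully open). A call has 1 to 5 rows; each row is the pose to reach, as a shift and turn from the pose commanded when the call began, along the tool's axes at that moment; what a row does not reach only later rows make up. A row lasts 1/12 s, in which the tool goes at most 41.7 mm and 7.16 degrees, less where a joint would pass 70% of its speed; a pose out of reach is approached as far as the arm can. A call with a number of a shift or a turn outside -1 to 1 is refused whole. A call with a gripper value outside its range is refused whole. The fingers move at their own pace and stop on an object; "grip_force" is the grip in N (left out, the last holds). Time passes only in rows, so rows that repeat a pose let the fingers close. It gives the time, the measured TCP pose, the force, the opening and the grip force at its end, in the units of the state.
- status.get_obs(): the state, without advancing time (a new reading comes with each control period).
- read_camera(name): name is "side" or "top"; returns a dict with "color" (480x640x3 uint8, blue, green, red), "fov_y" (degrees; the focal length in pixels is half the picture's height over the tangent of half this angle, whatever the lens; pixels are square), "cx", "cy" (the principal point, pixels), "R" (3x3) and "t" (3): a world point X has camera coordinates R X + t. Camera axes: x right, y down, z forward; pixel columns grow to the right and rows downward; lengths in m; the calibration is good to about 2 mm. A picture is of the moment at which its call begins. There is no depth.
- close_job(): hands the job in; it is judged then, once.
Trained networks look in a picture, given as the dict that the camera call returned (one of the last four; its "shot" number tells which), for a name from the list of things; names that differ only in an ending like _2 or _b are one class to them, and where a whole thing is asked for, a point or a joint stands for the part that bears it (a point fixed in the world has none). Each returns a list of dicts, best first, with "p" (0 to 1); they miss things now and then, are a little off and sometimes report something else, mostly with a low value. They report only what shows in the picture. A call takes as long as a camera call. They do not tell look-alikes from the thing itself.
- search_frame(picture, thing): "box" ([centre column, centre row, width, height] in pixels, round what is visible of it).
The state is a dict: "clock": time; "q": joint angles; "joint_velocities": joint speeds; "joint_efforts": joint torques, N m; "ee_pos": TCP position; "tcp_rot": TCP orientation; "wrist_force": force on the tool from outside, world axes, zero at the start; "torque": the same for the moment, N m; "grip_width": finger opening in m; "grip_force": force on a finger pad.
Only numpy, scipy, OpenCV 4.12 (cv2) and the standard library are available. Lean on these libraries where they do the work, as an engineer would, in place of code of your own. Each camera call takes 0.05 s, during which the arm holds its last target. There are 200 camera calls.

### The job

Close up the grey relay box: first push its hinged front door fully shut so that it clicks home on its spring catch, then pick up the larger of the two dark grey plastic clip covers, set it in the open top of the box and press it straight down through the snap of the two side clips until it is fully home. Keep pressing it down firmly and finish like that, still pressing, without letting go. Do not knock or shift the smaller cover or the other things lying on the bench.

Things in the scene. Friction and masses are not known exactly. Their poses are not given: they have to be found in the camera images.
- relay_box: Grey painted steel box bolted to the bench, 110 mm (own x) by 160 mm (own y) by 100 mm high, open on top. Origin: centre of its underside; z up; -x is its front, with the door, roughly towards the robot. The opening in its top is 94 mm (x) by 144 mm (y), about 40 mm deep.
- box_mouth (a point): Centre of the open top of the relay box, level with the rim (100 mm above the bench); axes as the box. With the cover fully home, point cover_mid lies 8 mm above this point.
- rim: Top 10 mm of the box's walls (8 mm thick), where the cover's flange lands; origin and axes of relay_box. At its two ends (own y +-84 to 89 mm) stand sprung steel clips, 34 mm wide, 117 mm high, whose rounded noses reach about 5 mm in over the rim. They give way outwards as the cover is pressed past.
- door (a joint): Angle of the box's front door, rad: 0 shut, growing as it swings out towards the robot (0.6 to 1.0 at the start). Pushed shut by its outer face. A sprung catch at its free edge resists from about 0.08 rad, is passed at about 0.05 rad with some 5 to 10 N at door_push, then keeps it shut; below 0.03 it is on the catch.
- door_hinge (a point): On the door's upright hinge axis, 50 mm above the bench, at the box's front left corner (own x -55, y +78 mm of the box). Axes turn with the door: -x out of its outer face, -y along the door to its free edge, 157 mm away. Door 8 mm thick, from 7 to 95 mm above the bench.
- door_push (a point): On the door's outer face, 75 mm above the bench and 115 mm from the hinge: a good place to push with closed fingers. Axes turn with the door, -x points out of the face towards the pusher.
- cover: Larger dark grey plastic clip cover, 0.11 to 0.22 kg, standing on its plug; origin: centre of its underside, z up, long side along own y. From below: plug 89 (x) by 140 (y) by 26 mm high, lower edges rounded 6 mm; flange 108 by 158 mm, 26 to 34 mm up; on its middle a bar grip, 16 mm thick in x, 60 mm long in y, 34 to 68 mm up.
- cover_mid (a point): Centre of the larger cover, 34 mm above its underside (foot of the bar grip); axes as the cover. Box and cover fit with their y axes parallel, either way round, 2 to 2.5 mm play all round. Pressing, the clips resist from 15 mm above home with up to 8 to 16 N; the force then drops and, 7 mm above home, they pull the cover in.
- spare_mid (a point): Centre of the smaller dark grey clip cover of the same make, which does not fit (flange 74 by 104 mm, 68 mm high with its bar grip, stands on the bench); 34 mm above its underside. Leave alone.
- bottle_mid (a point): White solvent bottle with red cap, 58 mm across, 190 mm high, upright; point 90 mm up. Leave alone.
- mug_mid (a point): Black mug, 76 mm across, 90 mm high; point 45 mm up. Leave alone.
- piston_mid (a point): Bare aluminium piston, 82 mm across, 60 mm high; point 30 mm up. Leave alone.
- bearing_mid (a point): Steel bearing ring lying flat, 72 mm across, 20 mm high; point 10 mm up. Leave alone.
- wrench: Steel wrench 200 mm long lying near the far edge of the bench. Leave alone.
There are look-alikes about, which are no part of the job. Leave any purple look-alike of the cover alone.

How it is judged:
By the outcome, as a careful person would: the job done as asked, in the order asked, and still so for the second after the job is handed in, while the arm keeps its last pose, push and grip.
It also fails if it takes over 64 s, if anything falls off the work surface, if the arm or the gripper's body presses on something with over 40 N, if the wrist force passes 120 N, or if a joint passes its speed limit or range.

## Working session

There is one attempt and no reset: what is moved stays moved. The work goes in short steps, Python scripts to look and compute and a tool call to move; the robot and the scene stay as the last step left them, time stands still between calls to the robot, and variables do not carry over. Pictures are saved under pics/ and viewed, at most 10 in all, crops included, and the job is handed in when it is done.

Besides the shell and the picture viewer there is one more tool, called after "Call:" as name(argument=value, ...) on one line, values as JSON. apply_moves: Moves the arm, as the interface text tells. Its arguments: {"type":"object","properties":{"increments":{"type":"array"},"grip_force":{"type":"number"}},"required":["increments"]}

```bash
mkdir -p pics; ls; cat > h.py <<'E'
import numpy as np, cv2, json
from station import status, read_camera, close_job, search_frame
from scipy.spatial.transform import Rotation as Ro
def K(p):
    f=p["color"].shape[0]/2/np.tan(np.radians(p["fov_y"])/2); return f
def proj(p,X):
    c=np.asarray(X)@np.array(p["R"]).T+np.array(p["t"]); f=K(p)
    return np.stack([p["cx"]+f*c[...,0]/c[...,2],p["cy"]+f*c[...,1]/c[...,2]],-1)
def onz(p,uv,z):
    R=np.array(p["R"]);t=np.array(p["t"]);f=K(p)
    o=-R.T@t; d=R.T@np.array([(uv[0]-p["cx"])/f,(uv[1]-p["cy"])/f,1]); return o+d*(z-o[2])/d[2]
E
python3 - <<'E'
from h import *
for n in("top","side"):
    p=read_camera(n); cv2.imwrite(f"pics/{n}0.png",p["color"])
    print(n,{k:np.round(p[k],3).tolist() for k in("fov_y","cx","cy","R","t")})
    for th in("relay_box","cover","door","spare_mid","bottle_mid","mug_mid","piston_mid","bearing_mid"):
        for d in search_frame(p,th)[:3]: print(th,np.round(d["box"]),round(d["p"],2),onz(p,d["box"][:2],.05).round(3))
print(status.get_obs())
E
```

```text
pics
top {'fov_y': 47.742, 'cx': 315.901, 'cy': 246.027, 'R': [[-0.006, -1.0, -0.017], [-0.998, 0.007, -0.063], [0.064, 0.016, -0.998]], 't': [-0.007, 0.52, 1.438]}
relay_box [264. 238.  78. 106.] 0.65 [0.54  0.125 0.05 ]
relay_box [233. 262.  26.  58.] 0.36 [0.477 0.206 0.05 ]
cover [472. 304.  63.  58.] 0.87 [ 0.363 -0.414  0.05 ]
cover [350. 262.  35.  31.] 0.37 [ 0.476 -0.099  0.05 ]
door [238. 262.  29.  59.] 0.81 [0.478 0.194 0.05 ]
spare_mid [350. 258.  37.  28.] 0.84 [ 0.484 -0.1    0.05 ]
bottle_mid [410. 156.  24.  34.] 0.93 [ 0.755 -0.261  0.05 ]
bottle_mid [265. 238.  82. 102.] 0.3 [0.54  0.122 0.05 ]
mug_mid [172. 356.  36.  33.] 0.69 [0.234 0.365 0.05 ]
mug_mid [448. 230.  70.  56.] 0.6 [ 0.556 -0.356  0.05 ]
piston_mid [417. 351.  33.  37.] 0.81 [ 0.245 -0.271  0.05 ]
piston_mid [448. 231.  67.  60.] 0.64 [ 0.554 -0.356  0.05 ]
bearing_mid [360. 192.  26.  31.] 0.68 [ 0.66  -0.127  0.05 ]
bearing_mid [417. 350.  32.  39.] 0.46 [ 0.248 -0.269  0.05 ]
side {'fov_y': 47.391, 'cx': 314.992, 'cy': 250.782, 'R': [[-0.991, 0.13, 0.015], [0.072, 0.64, -0.765], [-0.109, -0.757,
[... 560 characters left out ...]
lock': 0.9, 'q': array([-1.47827674e+00,  2.63071369e-01, -4.82766934e-02,  1.25937659e+00,
        8.12110319e-06,  1.41546873e+00]), 'joint_velocities': array([-0.00095967, -0.00071545,  0.00040318, -0.00089228, -0.00137264,
       -0.00028867]), 'joint_efforts': array([ 2.72748155e-03, -6.37411809e+01,  3.84777331e+01,  9.64210376e-04,
        1.88131353e-04,  4.51666182e-06]), 'ee_pos': array([ 0.12877696, -0.50898441,  0.2313017 ]), 'tcp_rot': array([9.92331293e-01, 1.23606649e-01, 2.93338338e-06, 3.59444640e-05]), 'wrist_force': array([ 0.10906714,  0.33938618, -1.09162371]), 'torque': array([-0.05920898,  0.02938836, -0.04013863]), 'grip_force': 0.0, 'grip_width': 0.08500639096373627}
```

View pics/top0.png

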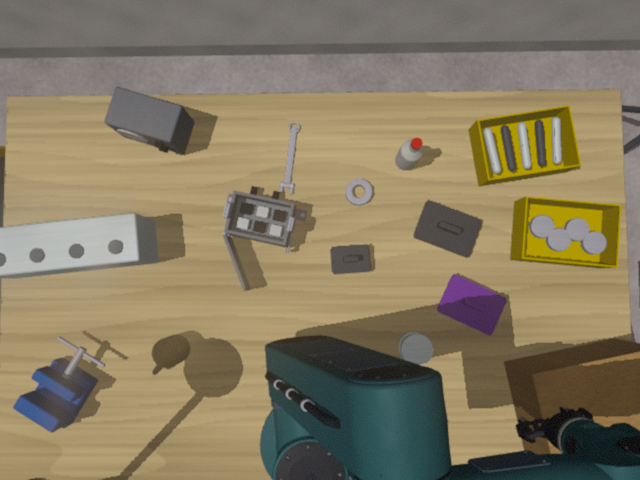

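View pics/side0.png

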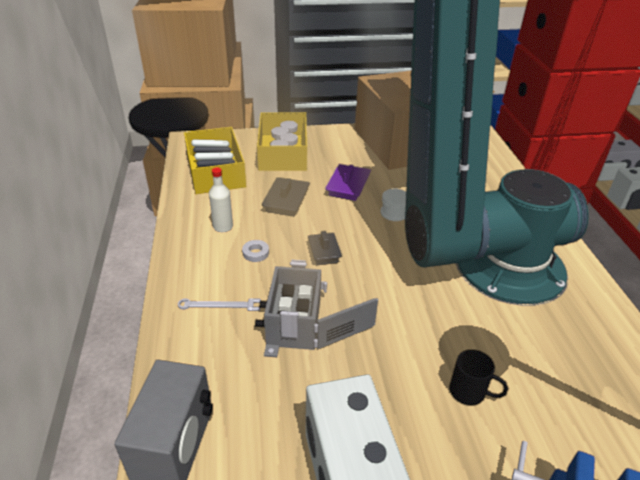

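Candidates for the cover in the top view are dark grey (448,228), purple (472,304) and the small grey one (351,259). The first fits, as the larger dark grey one. I'll confirm it in an enlarged crop that also shows the box.

```bash
python3 - <<'E'
from h import *
t=cv2.imread("pics/top0.png");s=cv2.imread("pics/side0.png")
def c(im,x,y,w,h): return cv2.resize(im[y:y+h,x:x+w],(400,300),interpolation=cv2.INTER_CUBIC)
o=np.vstack([np.hstack([c(t,405,195,80,60),c(t,210,180,100,75)]),np.hstack([c(s,245,165,80,60),c(s,250,255,140,105)])])
cv2.imwrite("pics/crop1.png",o)
E
```

```text
(no output)
```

View pics/crop1.png

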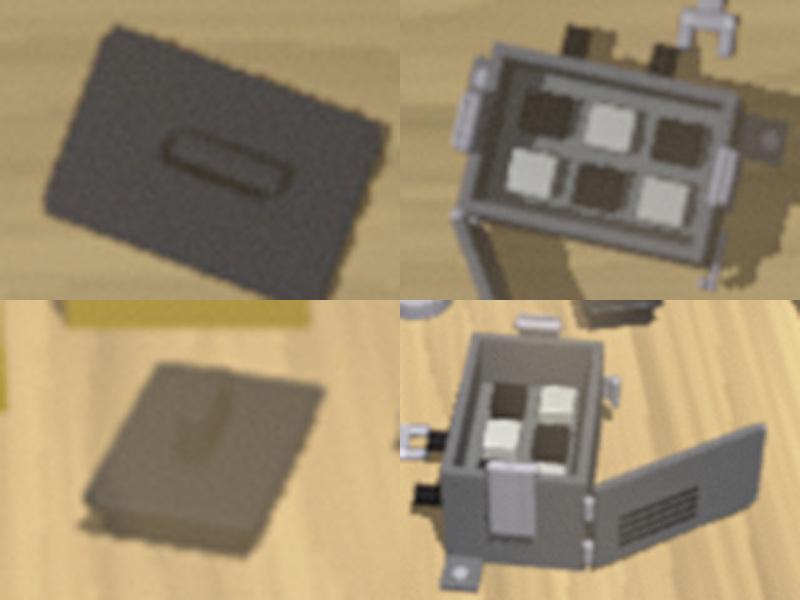

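The top-left panel shows the larger dark grey cover, with its flange and bar at top (448,228). The right panels show the rim corners and the door hinged at top (225,235). Next I fit the poses from the corners.

```bash
cat > fit.py <<'E'
from h import *
from scipy.optimize import least_squares
def fit(obs,x0):  # obs: list of (pic, local pts, pixels)
    def w(x,L): c,s=np.cos(x[2]),np.sin(x[2]); L=np.array(L,float); return np.c_[x[0]+c*L[:,0]-s*L[:,1],x[1]+s*L[:,0]+c*L[:,1],L[:,2]]
    r=least_squares(lambda x:np.concatenate([(proj(p,w(x,L))-np.array(u)).ravel() for p,L,u in obs]),x0)
    return r.x, r.fun.reshape(-1,2).round(1).tolist()
E
python3 - <<'E'
from fit import *
T,S=read_camera("top"),read_camera("side")
a,b=.055,.08
T_b=(T,[(a,b,.1),(a,-b,.1),(-a,-b,.1),(-a,b,.1)],[(233.5,190.75),(295.5,203),(287,247),(223.25,233)])
S_b=(S,[(a,-b,.1),(-a,-b,.1),(a,b,.1),(-a,b,.1)],[(276.25,267.6),(321.4,269.7),(265,315.2),(314.75,320.1)])
a,b=.054,.079
T_c=(T,[(a,b,.034),(a,-b,.034),(-a,b,.034)],[(428,200.4),(482.4,219.8),(413.6,237)])
S_c=(S,[(a,-b,.034),(-a,-b,.034),(a,b,.034)],[(276.6,178),(310,182),(262,205)])
for n,o,x0 in(("box",(T_b,S_b),(.54,.12,-.2)),("cov",(T_c,S_c),(.56,-.35,-.3))):
    print(n,"both",*fit(o,x0)); print(" T",*fit(o[:1],x0)); print(" S",*fit(o[1:],x0))
# door free edge, top corner
hx=None
xb=fit((T_b,S_b),(.54,.12,-.2))[0]
c,s=np.cos(xb[2]),np.sin(xb[2]); h=np.array([xb[0]-c*.055-s*.078,xb[1]-s*.055+c*.078]); 
from h import onz
print("hinge",h)
for u,p in(((247,289),T),((250+365/2.857,255+127/2.857),S)):
    e=onz(p,u,.095); d=e[:2]-h; print("free",e,np.linalg.norm(d),"door ang",(np.arctan2(d[0],-d[1])*-1), "rel", np.arctan2(d[1],d[0])-(xb[2]-np.pi/2))
E
```

```text
box both [ 0.58743491  0.13214363 -0.22124554] [[-0.3, -0.5], [-1.1, 0.4], [-2.0, -1.4], [0.3, -0.8], [-0.5, -2.1], [0.8, -0.9], [-0.1, -0.2], [1.4, -1.1]]
 T [ 0.58595536  0.13018976 -0.21407545] [[0.3, 0.3], [-0.4, 0.7], [-1.0, -1.0], [1.2, 0.1]]
 S [ 0.58865109  0.13521998 -0.22748734] [[-0.7, -1.3], [0.7, 0.2], [-0.8, 0.7], [0.8, 0.1]]
cov both [ 0.56216192 -0.35991435 -0.3603239 ] [[-1.6, -1.0], [0.5, 0.0], [-0.9, 0.5], [0.3, -2.2], [0.4, -1.4], [-0.3, -0.9]]
 T [ 0.56166805 -0.36162567 -0.36396085] [[-0.9, -0.9], [1.2, 0.3], [-0.3, 0.5]]
 S [ 0.56287803 -0.35218789 -0.35082153] [[-0.0, -0.8], [0.3, -0.2], [-0.2, 0.8]]
hinge [0.55089225 0.22031184]
free [0.40722784 0.16312707 0.095     ] 0.15462716729075374 door ang 1.1919771954565972 rel -0.9707316518821687
free [0.40682205 0.17534632 0.095     ] 0.15092421932581357 door ang 1.2682682453882275 rel -1.047022701813799
```

```bash
cat > plan.py <<'E'
from h import *
def cur():
    o=status.get_obs(); q=o["tcp_rot"]; return [*o["ee_pos"],2*np.arctan2(q[1],q[0])]
def plan(wps,c=None):
    """each wp (x,y,z,alpha): printed as tool shift/turn from the previous wp"""
    c=c or cur()
    for w in wps:
        d=np.array(w[:3])-c[:3]; a=c[3]; da=(w[3]-a+np.pi)%(2*np.pi)-np.pi
        print([round(v,4) for v in(np.cos(a)*d[0]+np.sin(a)*d[1],np.sin(a)*d[0]-np.cos(a)*d[1],-d[2],0,0,-da/2)],"rows>=",round(max(np.linalg.norm(d)/.0417,abs(da)/.125),1))
        c=list(w)
def door(th,gap,z=.065,H=(.551,.2203),yaw=-.221,l=.115):
    p=yaw-th; c,s=np.cos(p),np.sin(p); lx=-.019-gap
    return [H[0]+c*lx+s*l,H[1]+s*lx-c*l,z,p+np.pi]
E
python3 - <<'E'
from plan import *
print(cur()); A=door(1.05,.04)
print(A)
c0=np.array(cur()); E=np.array([A[0],A[1],.231,A[3]])
plan([list(c0+(E-c0)*k/5) for k in range(1,6)]+[A])
E
```

```text
[np.float64(0.12875141142010746), np.float64(-0.5089952354199445), np.float64(0.23128817649313582), np.float64(0.24776246665540366)]
[np.float64(0.42370517241012623), np.float64(0.2427059561024364), 0.065, 1.870592653589793]
[np.float64(0.0941), np.float64(-0.1313), np.float64(0.0001), 0, 0, np.float64(-0.1623)] rows>= 3.9
[np.float64(0.131), np.float64(-0.0944), np.float64(0.0001), 0, 0, np.float64(-0.1623)] rows>= 3.9
[np.float64(0.1543), np.float64(-0.0477), np.float64(0.0001), 0, 0, np.float64(-0.1623)] rows>= 3.9
[np.float64(0.1615), np.float64(0.004), np.float64(0.0001), 0, 0, np.float64(-0.1623)] rows>= 3.9
[np.float64(0.1518), np.float64(0.0552), np.float64(0.0001), 0, 0, np.float64(-0.1623)] rows>= 3.9
[np.float64(0.0), np.float64(-0.0), np.float64(0.166), 0, 0, np.float64(-0.0)] rows>= 4.0
```

Call:
apply_moves(increments=[[0.094,-0.131,0,0,0,-0.162,0],[0.094,-0.131,0,0,0,-0.162,0],[0.094,-0.131,0,0,0,-0.162,0],[0.094,-0.131,0,0,0,-0.162,0],[0.094,-0.131,0,0,0,-0.162,0]])

```text
clock: 1.42
ee_pos: [0.1888, -0.3537, 0.2317]
tcp_rot: [0.959, 0.283, 0.0, -0.0]
wrist_force: [-0.9, -2.0, 1.2]
grip_width: 0.0255
grip_force: 0.0
```

Call:
apply_moves(increments=[[0.131,-0.094,0,0,0,-0.162,0],[0.131,-0.094,0,0,0,-0.162,0],[0.131,-0.094,0,0,0,-0.162,0],[0.131,-0.094,0,0,0,-0.162,0],[0.131,-0.094,0,0,0,-0.162,0]])

```text
clock: 1.83
ee_pos: [0.2479, -0.204, 0.2315]
tcp_rot: [0.9, 0.435, 0.0, -0.0]
wrist_force: [0.4, -0.7, 1.8]
grip_width: 0.0002
grip_force: 0.0
```

Call:
apply_moves(increments=[[0.154,-0.048,0,0,0,-0.162,0],[0.154,-0.048,0,0,0,-0.162,0],[0.154,-0.048,0,0,0,-0.162,0],[0.154,-0.048,0,0,0,-0.162,0],[0.154,-0.048,0,0,0,-0.162,0]])

```text
clock: 2.25
ee_pos: [0.3063, -0.0564, 0.2315]
tcp_rot: [0.819, 0.574, 0.0, 0.0]
wrist_force: [0.5, -1.1, 0.4]
grip_width: -0.0002
grip_force: 0.0
```

Call:
apply_moves(increments=[[0.161,0.004,0,0,0,-0.162,0],[0.161,0.004,0,0,0,-0.162,0],[0.161,0.004,0,0,0,-0.162,0],[0.161,0.004,0,0,0,-0.162,0],[0.161,0.004,0,0,0,-0.162,0]])

```text
clock: 2.67
ee_pos: [0.3659, 0.0946, 0.2313]
tcp_rot: [0.715, 0.699, 0.001, -0.0]
wrist_force: [-0.0, -0.1, -0.0]
grip_width: 0.0001
grip_force: 0.0
```

Call:
apply_moves(increments=[[0.152,0.055,0,0,0,-0.162,0],[0.152,0.055,0,0,0,-0.162,0],[0.152,0.055,0,0,0,-0.162,0],[0.152,0.055,0,0,0,-0.162,0],[0.152,0.055,0,0,0,-0.162,0]])

```text
clock: 3.08
ee_pos: [0.4258, 0.2462, 0.2305]
tcp_rot: [0.593, 0.805, 0.001, -0.0]
wrist_force: [-0.6, 0.4, -0.6]
grip_width: -0.0
grip_force: 0.0
```

Call:
apply_moves(increments=[[0,0,0.166,0,0,0,0],[0,0,0.166,0,0,0,0],[0,0,0.166,0,0,0,0],[0,0,0.166,0,0,0,0],[0,0,0.166,0,0,0,0]])

```text
clock: 3.5
ee_pos: [0.4204, 0.2399, 0.0597]
tcp_rot: [0.595, 0.804, -0.004, -0.002]
wrist_force: [-0.9, -1.5, -0.7]
grip_width: -0.0003
grip_force: 0.0
```

```bash
python3 - <<'E'
from plan import *
print(np.round(cur(),4)); A=cur()
ths=[1.05,.85,.65,.45,.28,.15]
plan([door(1.0,.01)]+[door(t,0) for t in ths[1:]],A)
E
```

```text
[0.4204 0.2399 0.0597 1.8672]
[np.float64(-0.034), np.float64(0.0028), np.float64(-0.0053), 0, 0, np.float64(-0.0267)] rows>= 0.8
[np.float64(-0.0274), np.float64(-0.0015), np.float64(-0.0), 0, 0, -0.075] rows>= 1.2
[np.float64(-0.0232), np.float64(-0.0015), np.float64(-0.0), 0, 0, -0.1] rows>= 1.6
[np.float64(-0.0232), np.float64(-0.0015), np.float64(-0.0), 0, 0, -0.1] rows>= 1.6
[np.float64(-0.0197), np.float64(-0.0016), np.float64(-0.0), 0, 0, -0.085] rows>= 1.4
[np.float64(-0.0151), np.float64(-0.0015), np.float64(-0.0), 0, 0, -0.065] rows>= 1.0
```

Call:
apply_moves(increments=[[-0.008,0,0,0,0,-0.006,0],[-0.015,0.001,0,0,0,-0.012,0],[-0.022,0.002,0,0,0,-0.018,0],[-0.028,0.003,0,0,0,-0.024,0],[-0.034,0.003,0,0,0,-0.025,0]])

```text
clock: 3.92
ee_pos: [0.4379, 0.2096, 0.0669]
tcp_rot: [0.574, 0.819, 0.001, 0.001]
wrist_force: [0.6, 0.0, 0.1]
grip_width: 0.0001
grip_force: 0.0
```

Call:
apply_moves(increments=[[-0.006,0,0,0,0,-0.015,0],[-0.012,0,0,0,0,-0.03,0],[-0.017,-0.001,0,0,0,-0.045,0],[-0.022,-0.001,0,0,0,-0.06,0],[-0.027,-0.0015,0,0,0,-0.075,0]])

```text
clock: 4.33
ee_pos: [0.4451, 0.1837, 0.0663]
tcp_rot: [0.511, 0.86, 0.0, 0.0]
wrist_force: [0.1, 1.6, 0.5]
grip_width: -0.0002
grip_force: 0.3
```

Call:
apply_moves(increments=[[-0.005,0,0,0,0,-0.02,0],[-0.01,0,0,0,0,-0.04,0],[-0.014,-0.001,0,0,0,-0.06,0],[-0.019,-0.001,0,0,0,-0.08,0],[-0.023,-0.0015,0,0,0,-0.1,0]])

```text
clock: 4.75
ee_pos: [0.4548, 0.1627, 0.0663]
tcp_rot: [0.422, 0.906, 0.0, 0.0]
wrist_force: [-0.0, 0.4, -0.3]
grip_width: 0.0003
grip_force: 0.3
```

Call:
apply_moves(increments=[[-0.005,0,0,0,0,-0.02,0],[-0.01,0,0,0,0,-0.04,0],[-0.014,-0.001,0,0,0,-0.06,0],[-0.019,-0.001,0,0,0,-0.08,0],[-0.023,-0.0015,0,0,0,-0.1,0]])

```text
clock: 5.17
ee_pos: [0.4684, 0.1441, 0.0663]
tcp_rot: [0.33, 0.944, 0.0, 0.0]
wrist_force: [-1.1, 1.5, 0.2]
grip_width: 0.0001
grip_force: 0.3
```

Call:
apply_moves(increments=[[-0.004,0,0,0,0,-0.017,0],[-0.008,0,0,0,0,-0.034,0],[-0.012,-0.001,0,0,0,-0.051,0],[-0.016,-0.001,0,0,0,-0.068,0],[-0.02,-0.0015,0,0,0,-0.085,0]])

```text
clock: 5.58
ee_pos: [0.4829, 0.1305, 0.0663]
tcp_rot: [0.249, 0.969, 0.0, 0.0]
wrist_force: [-0.2, 0.7, 0.1]
grip_width: 0.0001
grip_force: 0.3
```

Call:
apply_moves(increments=[[-0.003,0,0,0,0,-0.013,0],[-0.006,0,0,0,0,-0.026,0],[-0.009,-0.001,0,0,0,-0.039,0],[-0.012,-0.001,0,0,0,-0.052,0],[-0.015,-0.0015,0,0,0,-0.065,0]])

```text
clock: 6.0
ee_pos: [0.4953, 0.122, 0.0663]
tcp_rot: [0.185, 0.983, 0.0, 0.0]
wrist_force: [-1.1, 0.6, 0.3]
grip_width: 0.0001
grip_force: 0.3
```

```bash
python3 - <<'E'
from plan import *
print(np.round(cur(),4),np.round(door(.15,0),4))
plan([door(0.05,0),door(0,0)])
E
```

```text
[0.4953 0.122  0.0663 2.7687] [0.4916 0.12   0.065  2.7706]
[np.float64(-0.0089), np.float64(-0.0045), np.float64(0.0013), 0, 0, np.float64(-0.0509)] rows>= 0.8
[np.float64(-0.0058), np.float64(-0.0008), np.float64(-0.0), 0, 0, -0.025] rows>= 0.4
```

Call:
apply_moves(increments=[[-0.003,0,0,0,0,-0.01,0],[-0.005,0,0,0,0,-0.02,0],[-0.007,-0.001,0,0,0,-0.03,0],[-0.009,-0.001,0,0,0,-0.04,0],[-0.011,-0.0015,0,0,0,-0.05,0]])

```text
clock: 6.42
ee_pos: [0.5038, 0.1171, 0.0653]
tcp_rot: [0.135, 0.991, 0.0, -0.001]
wrist_force: [-11.5, 6.0, 9.3]
grip_width: -0.0002
grip_force: 6.3
```

Call:
apply_moves(increments=[[-0.001,0,0,0,0,-0.006,0],[-0.002,0,0,0,0,-0.012,0],[-0.003,0,0,0,0,-0.018,0],[-0.004,0,0,0,0,-0.025,0],[-0.004,0,0,0,0,-0.025,0]])

```text
clock: 6.83
ee_pos: [0.508, 0.1156, 0.0652]
tcp_rot: [0.111, 0.994, -0.0, -0.001]
wrist_force: [-3.6, -0.8, -0.1]
grip_width: -0.0001
grip_force: 1.4
```

Call:
apply_moves(increments=[[-0.001,0,0,0,0,0,0],[-0.002,0,0,0,0,0,0],[-0.003,0,0,0,0,0,0]])

```text
clock: 7.08
ee_pos: [0.511, 0.1152, 0.0652]
tcp_rot: [0.112, 0.994, 0.0, -0.001]
wrist_force: [-9.6, 2.2, 7.8]
grip_width: -0.0001
grip_force: 4.9
```

Call:
apply_moves(increments=[[-0.001,0,0,0,0,0,0],[-0.002,0,0,0,0,0,0],[-0.002,0,0,0,0,0,0]])

```text
clock: 7.33
ee_pos: [0.5111, 0.1152, 0.0652]
tcp_rot: [0.111, 0.994, 0.0, -0.002]
wrist_force: [-17.2, 3.1, 12.8]
grip_width: 0.0002
grip_force: 8.6
```

Call:
apply_moves(increments=[[0.03,0,0,0,0,0,0],[0.04,0,0,0,0,0,0],[0.04,0,-0.04,0,0,0,50],[0.04,0,-0.08,0,0,0,100],[0.04,0,-0.12,0,0,0,100]])

```text
clock: 7.75
ee_pos: [0.4739, 0.1236, 0.187]
tcp_rot: [0.112, 0.994, 0.0, -0.0]
wrist_force: [1.1, 1.4, 0.6]
grip_width: 0.0357
grip_force: 0.0
```

```bash
python3 - <<'E'
from plan import *
c=np.array(cur()); print(c.round(4))
E=np.array([.562,-.36,.2,1.21])
plan([list(c+(E-c)*k/4) for k in range(1,5)])
E
```

```text
[0.4739 0.1236 0.187  2.918 ]
[np.float64(-0.0483), np.float64(-0.113), np.float64(-0.0032), 0, 0, np.float64(0.2135)] rows>= 3.4
[np.float64(-0.0908), np.float64(-0.0829), np.float64(-0.0032), 0, 0, np.float64(0.2135)] rows>= 3.4
[np.float64(-0.1169), np.float64(-0.0378), np.float64(-0.0032), 0, 0, np.float64(0.2135)] rows>= 3.4
[np.float64(-0.1221), np.float64(0.014), np.float64(-0.0032), 0, 0, np.float64(0.2135)] rows>= 3.4
```

Call:
apply_moves(increments=[[-0.048,-0.113,-0.005,0,0,0.213,100],[-0.048,-0.113,-0.005,0,0,0.213,100],[-0.048,-0.113,-0.005,0,0,0.213,100],[-0.048,-0.113,-0.005,0,0,0.213,100],[-0.048,-0.113,-0.005,0,0,0.213,100]])

```text
clock: 8.17
ee_pos: [0.4968, 0.0009, 0.1905]
tcp_rot: [0.322, 0.947, 0.0, 0.0]
wrist_force: [1.3, 1.3, 0.2]
grip_width: 0.0856
grip_force: 0.0
```

Call:
apply_moves(increments=[[-0.091,-0.083,-0.005,0,0,0.213,100],[-0.091,-0.083,-0.005,0,0,0.213,100],[-0.091,-0.083,-0.005,0,0,0.213,100],[-0.091,-0.083,-0.005,0,0,0.213,100],[-0.091,-0.083,-0.005,0,0,0.213,100]])

```text
clock: 8.58
ee_pos: [0.5188, -0.1192, 0.1951]
tcp_rot: [0.513, 0.858, 0.0, -0.0]
wrist_force: [0.5, -0.1, -0.5]
grip_width: 0.0858
grip_force: 0.0
```

Call:
apply_moves(increments=[[-0.117,-0.038,0,0,0,0.213,100],[-0.117,-0.038,0,0,0,0.213,100],[-0.117,-0.038,0,0,0,0.213,100],[-0.117,-0.038,0,0,0,0.213,100],[-0.117,-0.038,0,0,0,0.213,100]])

```text
clock: 9.0
ee_pos: [0.5409, -0.2393, 0.1948]
tcp_rot: [0.682, 0.731, 0.0, -0.0]
wrist_force: [0.5, 0.1, -0.2]
grip_width: 0.0858
grip_force: 0.0
```

Call:
apply_moves(increments=[[-0.122,0.014,0,0,0,0.213,100],[-0.122,0.014,0,0,0,0.213,100],[-0.122,0.014,0,0,0,0.213,100],[-0.122,0.014,0,0,0,0.213,100],[-0.122,0.014,0,0,0,0.213,100]])

```text
clock: 9.42
ee_pos: [0.5634, -0.3594, 0.1947]
tcp_rot: [0.821, 0.571, 0.0, -0.001]
wrist_force: [0.4, 0.2, 0.0]
grip_width: 0.0857
grip_force: 0.0
```

```bash
python3 - <<'E'
from plan import *
print(np.round(cur(),4))
t=read_camera("top")["color"];s=read_camera("side")["color"]
cv2.imwrite("pics/top1.png",t);cv2.imwrite("pics/side1.png",s)
def c(im,x,y,w,h): return cv2.resize(im[y:y+h,x:x+w],(400,300),interpolation=cv2.INTER_CUBIC)
o=np.vstack([np.hstack([c(t,405,195,80,60),c(t,220,180,80,60)]),np.hstack([c(s,245,165,80,60),c(s,250,260,100,75)])])
cv2.imwrite("pics/crop2.png",o)
E
```

```text
[ 0.5634 -0.3594  0.1947  1.2165]
```

View pics/crop2.png

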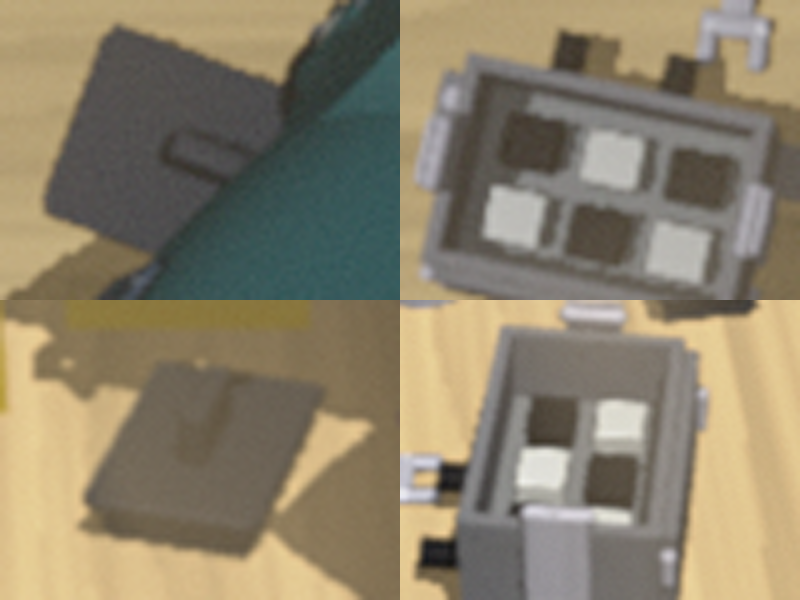

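The top-right and bottom-right panels show the door shut flush, and the cover stands undisturbed. I'll refine the cover and box poses with contours.

```bash
python3 - <<'E'
from fit import *
T,S=read_camera("top"),read_camera("side")
im=cv2.imread("pics/top0.png")
x0,y0=400,185; r=im[y0:y0+85,x0:x0+95]; r=cv2.resize(r,None,fx=4,fy=4,interpolation=cv2.INTER_CUBIC)
hsv=cv2.cvtColor(r,cv2.COLOR_BGR2HSV); m=((hsv[...,1]<75)&(hsv[...,2]<120)).astype(np.uint8)
m=cv2.morphologyEx(m,cv2.MORPH_OPEN,np.ones((13,13)));cs,_=cv2.findContours(m,0,1); c=max(cs,key=cv2.contourArea)
q=cv2.boxPoints(cv2.minAreaRect(c))/4+[x0-.375,y0-.375]; print(cv2.contourArea(c)/16,q.round(1).tolist())
P=np.array([onz(T,u,.034) for u in q])[:,:2]; print("rect",P.round(3).tolist(),P.mean(0), [np.linalg.norm(P[i]-P[i-1]).round(4) for i in range(2)])
print("bar T",onz(T,(405+228/5-.4,195+163/5-.4),.068))
a,b=.055,.08
def cT(u): return (220+(u[0]-400)/5-.4,180+u[1]/5-.4)
def cS(u): return (250+(u[0]-400)/4-.375,260+(u[1]-300)/4-.375)
i,j=.047,.072
Tb=(T,[(a,b,.1),(a,-b,.1),(i,j,.1),(i,-j,.1),(-i,j,.1)],[cT(u) for u in[(468,53),(777,116),(487,76),(757,132),(443,250)]])
Sb=(S,[(a,-b,.1),(i,-j,.1),(a,b,.1),(i,j,.1),(-i,-j,.1)],[cS(u) for u in[(499,326),(515,340),(458,521),(480,510),(668,345)]])
for o in((Tb,),(Sb,),(Tb,Sb)): print("box",*fit(o,(.587,.132,-.22)))
E
```

```text
2359.15625 [[412.1, 236.7], [426.4, 198.7], [482.4, 219.8], [468.1, 257.9]]
rect [[0.541, -0.265], [0.643, -0.305], [0.585, -0.452], [0.485, -0.412]] [ 0.56336681 -0.35847796] [np.float64(0.1568), np.float64(0.1086)]
bar T [ 0.5626826  -0.35851352  0.068     ]
box [ 0.58737399  0.13028205 -0.21563471] [[0.6, 0.2], [0.0, 0.4], [-0.9, -0.7], [0.3, -0.4], [-0.1, 0.4]]
box [ 0.58897232  0.13246813 -0.20632072] [[0.2, -0.3], [-0.9, -1.4], [0.5, 0.6], [-0.7, 0.9], [0.9, -0.1]]
box [ 0.58830414  0.13102296 -0.20962991] [[0.1, 0.0], [-0.3, -0.2], [-1.3, -0.9], [-0.1, -0.9], [-0.3, 0.3], [0.6, -0.8], [-0.5, -1.8], [0.7, -0.0], [-0.6, 0.3], [1.2, -0.5]]
```

Call:
apply_moves(increments=[[0,-0.001,0.035,0,0,0.008,100],[0,-0.001,0.07,0,0,0.008,100],[0,-0.001,0.1,0,0,0.008,100],[0,-0.001,0.125,0,0,0.008,100],[0,-0.001,0.14,0,0,0.008,100]])

```text
clock: 10.03
ee_pos: [0.5611, -0.3574, 0.053]
tcp_rot: [0.825, 0.566, -0.0, -0.001]
wrist_force: [-0.3, 0.7, -0.8]
grip_width: 0.0853
grip_force: 0.0
```

Call:
apply_moves(increments=[[0,0,0.008,0,0,0,100],[0,0,0.016,0,0,0,80],[0,0,0.016,0,0,0,60],[0,0,0.016,0,0,0,40],[0,0,0.016,0,0,0,20]], grip_force=60)

```text
clock: 10.45
ee_pos: [0.5625, -0.3601, 0.0405]
tcp_rot: [0.826, 0.564, 0.0, 0.001]
wrist_force: [-0.7, -0.3, -0.6]
grip_width: 0.0385
grip_force: 0.0
```

Call:
apply_moves(increments=[[0,0,0,0,0,0,0],[0,0,0,0,0,0,0],[0,0,0,0,0,0,0],[0,0,0,0,0,0,0],[0,0,0,0,0,0,0]], grip_force=100)

```text
clock: 10.87
ee_pos: [0.5625, -0.3603, 0.0405]
tcp_rot: [0.826, 0.564, 0.0, 0.001]
wrist_force: [0.1, 0.9, 7.2]
grip_width: 0.0141
grip_force: 98.7
```

```bash
python3 - <<'E'
from plan import *
c=cur(); U=[c[0],c[1],.2,c[3]]
c0=np.array(U);E=np.array([.5878,.1291,.2,1.36]); 
plan([U]+[list(c0+(E-c0)*k/3) for k in range(1,4)])
E
```

```text
[np.float64(0.0), np.float64(0.0), np.float64(-0.1595), 0, 0, np.float64(-0.0)] rows>= 3.8
[np.float64(0.155), np.float64(-0.0516), np.float64(-0.0), 0, 0, np.float64(-0.027)] rows>= 3.9
[np.float64(0.1576), np.float64(-0.0431), np.float64(-0.0), 0, 0, np.float64(-0.027)] rows>= 3.9
[np.float64(0.1597), np.float64(-0.0345), np.float64(-0.0), 0, 0, np.float64(-0.027)] rows>= 3.9
```

Call:
apply_moves(increments=[[0,0,-0.01,0,0,0,0],[0,0,-0.03,0,0,0,0],[0,0,-0.06,0,0,0,0],[0,0,-0.09,0,0,0,0],[0,0,-0.12,0,0,0,0]])

```text
clock: 11.28
ee_pos: [0.5616, -0.3597, 0.1614]
tcp_rot: [0.826, 0.564, -0.0, -0.0]
wrist_force: [-0.1, -0.4, -0.4]
grip_width: 0.0144
grip_force: 97.7
```

Call:
apply_moves(increments=[[0,0,-0.02,0,0,0,0],[0,0,-0.035,0,0,0,0],[0,0,-0.04,0,0,0,0]])

```text
clock: 11.53
ee_pos: [0.5624, -0.3603, 0.2027]
tcp_rot: [0.826, 0.564, 0.001, 0.002]
wrist_force: [0.7, -0.5, -1.9]
grip_width: 0.0144
grip_force: 97.8
```

Call:
apply_moves(increments=[[0.02,-0.006,0,0,0,-0.004,0],[0.05,-0.017,0,0,0,-0.01,0],[0.085,-0.028,0,0,0,-0.016,0],[0.12,-0.04,0,0,0,-0.022,0],[0.155,-0.0515,0,0,0,-0.027,0]])

```text
clock: 11.95
ee_pos: [0.5698, -0.1951, 0.1989]
tcp_rot: [0.81, 0.586, -0.0, -0.0]
wrist_force: [0.6, 0.2, -1.5]
grip_width: 0.0145
grip_force: 97.8
```

Call:
apply_moves(increments=[[0.032,-0.009,0,0,0,-0.005,0],[0.063,-0.017,0,0,0,-0.011,0],[0.095,-0.026,0,0,0,-0.016,0],[0.126,-0.034,0,0,0,-0.022,0],[0.1575,-0.043,0,0,0,-0.027,0]])

```text
clock: 12.37
ee_pos: [0.5786, -0.0322, 0.199]
tcp_rot: [0.794, 0.608, -0.0, -0.0]
wrist_force: [0.4, -0.7, -1.5]
grip_width: 0.0142
grip_force: 97.8
```

Call:
apply_moves(increments=[[0.035,-0.008,0,0,0,-0.005,0],[0.07,-0.015,0,0,0,-0.011,0],[0.105,-0.023,0,0,0,-0.016,0],[0.14,-0.031,0,0,0,-0.022,0],[0.1595,-0.0345,0,0,0,-0.027,0]])

```text
clock: 12.78
ee_pos: [0.5867, 0.1326, 0.199]
tcp_rot: [0.777, 0.63, -0.0, -0.001]
wrist_force: [0.6, 0.2, -2.1]
grip_width: 0.0145
grip_force: 97.8
```

Call:
apply_moves(increments=[[0,0,0.01,0,0,0,0],[0,0,0.015,0,0,0,0],[0,0,0.015,0,0,0,0],[0,0,0.015,0,0,0,0],[0,0,0.015,0,0,0,0]])

```text
clock: 13.2
ee_pos: [0.5875, 0.1285, 0.1845]
tcp_rot: [0.778, 0.628, -0.0, 0.0]
wrist_force: [0.4, 0.4, -1.6]
grip_width: 0.0142
grip_force: 98.0
```

```bash
python3 - <<'E'
from plan import *
print(np.round(cur(),4))
t=read_camera("top")["color"];s=read_camera("side")["color"]
cv2.imwrite("pics/top2.png",t);cv2.imwrite("pics/side2.png",s)
def c(im,x,y,w,h,o): return cv2.resize(im[y:y+h,x:x+w],o,interpolation=cv2.INTER_CUBIC)
o=np.hstack([c(t,210,170,100,75*2,(400,600)),c(s,245,230,100,150,(400,600))])
cv2.imwrite("pics/crop3.png",o)
E
```

```text
[0.5875 0.1285 0.1845 1.3587]
```

View pics/crop3.png

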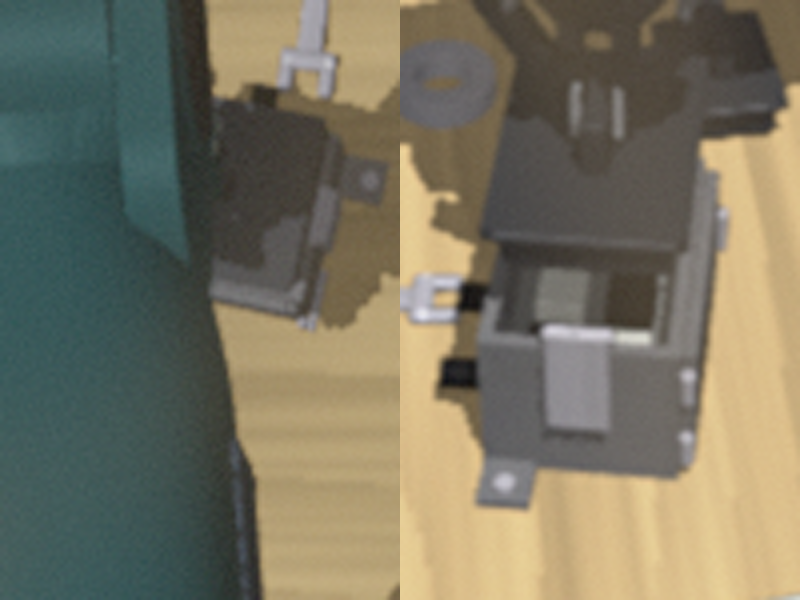

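```bash
python3 - <<'E'
from fit import *
S=read_camera("side");T=read_camera("top")
y=-.2121; c,s=np.cos(y),np.sin(y); R=np.array([[c,-s],[s,c]])
ctr=np.array([.5875,.1285])+R@[0,.0019]; print(ctr)
for L in((.054,.079),(-.054,.079),(-.054,-.079)):
    w=[*(ctr+R@L),.178]; u=proj(S,w);v=proj(T,w)
    print(L,"side crop",((u-[245,230]+.375)*4+[400,0]).round(1),"top crop",((v-[210,170]+.375)*4).round(1))
E
```

```text
[0.58789998 0.13035742]
(0.054, 0.079) side crop [476.7 233.4] top crop [75.5 63.2]
(-0.054, 0.079) side crop [687.  247.8] top crop [ 37.  238.2]
(-0.054, -0.079) side crop [709.4  52.4] top crop [294.8 291.7]
```

Call:
apply_moves(increments=[[0,0.0015,0.01,0,0,0,0],[0,0.0015,0.02,0,0,0,0],[0,0.0015,0.03,0,0,0,0],[0,0.0015,0.037,0,0,0,0],[0,0.0015,0.042,0,0,0,0]])

```text
clock: 13.82
ee_pos: [0.5884, 0.1289, 0.1407]
tcp_rot: [0.778, 0.629, -0.001, -0.0]
wrist_force: [-0.5, -0.3, -1.8]
grip_width: 0.0143
grip_force: 97.9
```

Call:
apply_moves(increments=[[0,0,0.001,0,0,0,0],[0,0,0.002,0,0,0,0],[0,0,0.003,0,0,0,0],[0,0,0.004,0,0,0,0],[0,0,0.004,0,0,0,0]])

```text
clock: 14.23
ee_pos: [0.5891, 0.129, 0.1384]
tcp_rot: [0.778, 0.629, 0.0, 0.0]
wrist_force: [0.0, -0.8, -1.5]
grip_width: 0.0146
grip_force: 97.9
```

Call:
apply_moves(increments=[[0,0,0.001,0,0,0,0],[0,0,0.002,0,0,0,0],[0,0,0.003,0,0,0,0],[0,0,0.004,0,0,0,0],[0,0,0.004,0,0,0,0]])

```text
clock: 14.65
ee_pos: [0.5889, 0.1289, 0.1341]
tcp_rot: [0.778, 0.629, -0.0, -0.0]
wrist_force: [0.1, -0.6, -1.5]
grip_width: 0.014
grip_force: 97.9
```

Call:
apply_moves(increments=[[0,0,0.001,0,0,0,0],[0,0,0.002,0,0,0,0],[0,0,0.003,0,0,0,0],[0,0,0.003,0,0,0,0]])

```text
clock: 14.98
ee_pos: [0.5889, 0.129, 0.1311]
tcp_rot: [0.778, 0.629, -0.0, -0.0]
wrist_force: [0.7, -0.6, -2.6]
grip_width: 0.0143
grip_force: 97.9
```

Call:
apply_moves(increments=[[0,0,0.001,0,0,0,0],[0,0,0.002,0,0,0,0],[0,0,0.003,0,0,0,0],[0,0,0.004,0,0,0,0],[0,0,0.004,0,0,0,0]])

```text
clock: 15.4
ee_pos: [0.5897, 0.1292, 0.1281]
tcp_rot: [0.778, 0.629, 0.001, 0.001]
wrist_force: [0.5, 3.7, 7.9]
grip_width: 0.0143
grip_force: 99.4
```

Call:
apply_moves(increments=[[0,0,0.001,0,0,0,0],[0,0,0.002,0,0,0,0],[0,0,0.003,0,0,0,0],[0,0,0.004,0,0,0,0],[0,0,0.004,0,0,0,0]], grip_force=120)

```text
clock: 15.82
ee_pos: [0.5894, 0.129, 0.1236]
tcp_rot: [0.778, 0.629, 0.001, 0.0]
wrist_force: [1.3, 1.6, 1.9]
grip_width: 0.0139
grip_force: 118.9
```

Call:
apply_moves(increments=[[0,0,0.001,0,0,0,0],[0,0,0.002,0,0,0,0],[0,0,0.003,0,0,0,0],[0,0,0.004,0,0,0,0],[0,0,0.005,0,0,0,0]])

```text
clock: 16.23
ee_pos: [0.5885, 0.129, 0.1176]
tcp_rot: [0.778, 0.629, -0.0, -0.0]
wrist_force: [0.6, 1.5, -5.9]
grip_width: 0.0141
grip_force: 117.9
```

Call:
apply_moves(increments=[[0,0,0.001,0,0,0,0],[0,0,0.002,0,0,0,0],[0,0,0.003,0,0,0,0],[0,0,0.004,0,0,0,0],[0,0,0.004,0,0,0,0]])

```text
clock: 16.65
ee_pos: [0.5891, 0.1291, 0.1147]
tcp_rot: [0.778, 0.629, 0.0, 0.0]
wrist_force: [-0.5, 4.4, -0.6]
grip_width: 0.0138
grip_force: 118.3
```

Clips passed and the cover is at home height. Now I press harder.

Call:
apply_moves(increments=[[0,0,0.001,0,0,0,0],[0,0,0.002,0,0,0,0],[0,0,0.003,0,0,0,0],[0,0,0.003,0,0,0,0],[0,0,0.003,0,0,0,0]])

```text
clock: 17.07
ee_pos: [0.5901, 0.1291, 0.1144]
tcp_rot: [0.778, 0.629, 0.002, 0.001]
wrist_force: [-8.1, 2.5, 33.2]
grip_width: 0.0142
grip_force: 123.2
```

Call:
apply_moves(increments=[[0,0,0,0,0,0,0],[0,0,0,0,0,0,0],[0,0,0,0,0,0,0],[0,0,0,0,0,0,0],[0,0,0,0,0,0,0]])

```text
clock: 17.48
ee_pos: [0.5901, 0.1291, 0.1145]
tcp_rot: [0.778, 0.629, 0.002, 0.001]
wrist_force: [-8.6, 3.1, 32.3]
grip_width: 0.0141
grip_force: 123.2
```

```bash
python3 - <<'E'
from plan import *
s=read_camera("side")["color"]; print(np.round(cur(),4))
cv2.imwrite("pics/crop4.png",cv2.resize(s[180:360,200:440],(800,600),interpolation=cv2.INTER_CUBIC))
E
```

```text
[0.5901 0.1291 0.1144 1.36  ]
```

View pics/crop4.png

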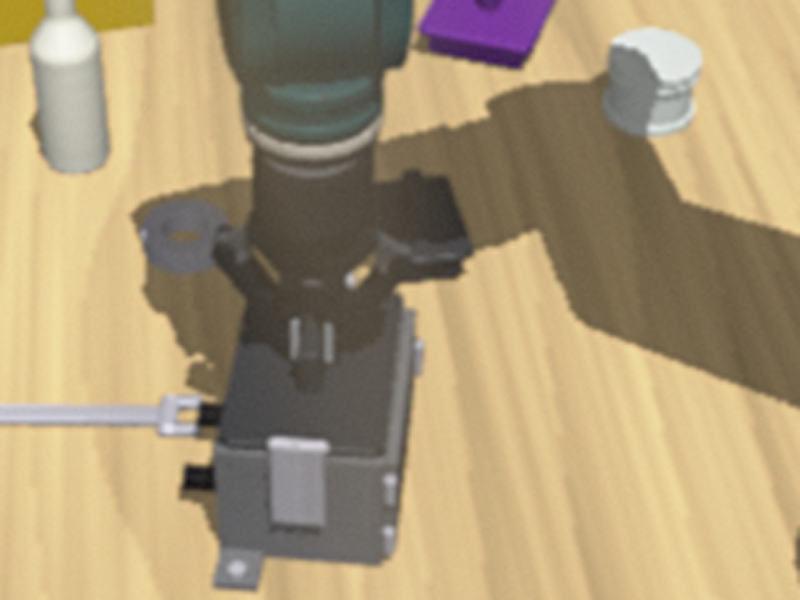

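The cover is seated flush under the clip nose at (298,445), the door is shut, and the other things are undisturbed.

```bash
python3 -c "
from h import *
print(close_job())"
```

```text
the job is handed in; nothing more can be done
None
```

The relay box is closed and the job is handed in: the door was pushed shut past its catch, then the larger dark grey cover was pressed fully home through both clips, and the arm is still pressing it down with about 32 N.

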